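# Trip the cut-out modules, knock their locking pegs home, switch on and test

### The job

Make the cut-out modules on the grey board dead by pressing each one's test button until every lever has dropped, then, with all levers down, knock each module's locking peg fully home with the wooden mallet (never push a peg with the fingers), and lay the mallet back level on the chopping board. Switch on by lifting every lever fully up; once all are up, prove the modules by tripping them all again with their test buttons, and only when all the levers are down together lift every one fully up again. Leave the mug, the jam jar and the kitchen timer alone.

Things in the scene. Friction and masses are not known exactly. Their poses are not given: they have to be found in the camera images.
- rail_board: grey board 160 x 290 x 14 mm lying on the worktop with two steel rails along y (tops 20 mm above the worktop); up to four identical heavy (2 kg) cut-out modules stand on them in a row. Origin: centre of its underside; x points from its front edge (towards the robot) to its back edge, y to its left, z up. Fixed.
- cutout0: white module 0 (0 leftmost from the robot, 3 rightmost, 64 mm apart; may be absent), 130 (x) x 56 (y) x 46 mm high: flat cover at z = 46 mm. Origin: centre of underside, 20 mm above the worktop; x to its back, z up. On the cover at y = 0: peg x = -52, lever pivot x = +10, button x = +47 mm. U-shaped guard round the lever, open to the front: x +14 to +28, 44 mm wide, top 38 mm above the cover.
- cutout0_lever (a joint): lever 22 wide, 6 thick, 34 mm long; pivot 2 mm above the cover. 0 rad: set, leaning 0.2 back in its guard; 0.9: dropped, 0.7 forward of upright. Its tip, a 9 mm bar 30 mm from the pivot, is then 25 mm above the cover, 19 mm in front of the pivot. Its weight alone holds it either way (dead centre 0.2). Lift its tip from the front, up and back in an arc about the pivot (under 1 N; a level push can jam), past upright; it falls home.
- cutout0_button (a joint): round test button, 18 mm across, top 10 mm above the cover when released; 0 released, 0.006 m fully pressed (about 5 N, springs back). Pressed 4 mm or more it trips the lever, which drops to the front.
- cutout0_peg (a joint): steel locking peg, head 18 mm across, slides straight down. 0: top 12 mm above the cover; 0.010 m: home, top 2 mm above it. Starts 0 to 0.003; held by about 4 N of friction, stays where it is left.
- cutout1: white module 1 (0 leftmost from the robot, 3 rightmost, 64 mm apart; may be absent), 130 (x) x 56 (y) x 46 mm high: flat cover at z = 46 mm. Origin: centre of underside, 20 mm above the worktop; x to its back, z up. On the cover at y = 0: peg x = -52, lever pivot x = +10, button x = +47 mm. U-shaped guard round the lever, open to the front: x +14 to +28, 44 mm wide, top 38 mm above the cover.
- cutout1_lever (a joint): lever 22 wide, 6 thick, 34 mm long; pivot 2 mm above the cover. 0 rad: set, leaning 0.2 back in its guard; 0.9: dropped, 0.7 forward of upright. Its tip, a 9 mm bar 30 mm from the pivot, is then 25 mm above the cover, 19 mm in front of the pivot. Its weight alone holds it either way (dead centre 0.2). Lift its tip from the front, up and back in an arc about the pivot (under 1 N; a level push can jam), past upright; it falls home.
- cutout1_button (a joint): round test button, 18 mm across, top 10 mm above the cover when released; 0 released, 0.006 m fully pressed (about 5 N, springs back). Pressed 4 mm or more it trips the lever, which drops to the front.
- cutout1_peg (a joint): steel locking peg, head 18 mm across, slides straight down. 0: top 12 mm above the cover; 0.010 m: home, top 2 mm above it. Starts 0 to 0.003; held by about 4 N of friction, stays where it is left.
- cutout2: white module 2 (0 leftmost from the robot, 3 rightmost, 64 mm apart; may be absent), 130 (x) x 56 (y) x 46 mm high: flat cover at z = 46 mm. Origin: centre of underside, 20 mm above the worktop; x to its back, z up. On the cover at y = 0: peg x = -52, lever pivot x = +10, button x = +47 mm. U-shaped guard round the lever, open to the front: x +14 to +28, 44 mm wide, top 38 mm above the cover.
- cutout2_lever (a joint): lever 22 wide, 6 thick, 34 mm long; pivot 2 mm above the cover. 0 rad: set, leaning 0.2 back in its guard; 0.9: dropped, 0.7 forward of upright. Its tip, a 9 mm bar 30 mm from the pivot, is then 25 mm above the cover, 19 mm in front of the pivot. Its weight alone holds it either way (dead centre 0.2). Lift its tip from the front, up and back in an arc about the pivot (under 1 N; a level push can jam), past upright; it falls home.
- cutout2_button (a joint): round test button, 18 mm across, top 10 mm above the cover when released; 0 released, 0.006 m fully pressed (about 5 N, springs back). Pressed 4 mm or more it trips the lever, which drops to the front.
- cutout2_peg (a joint): steel locking peg, head 18 mm across, slides straight down. 0: top 12 mm above the cover; 0.010 m: home, top 2 mm above it. Starts 0 to 0.003; held by about 4 N of friction, stays where it is left.
- cutout3: white module 3 (0 leftmost from the robot, 3 rightmost, 64 mm apart; may be absent), 130 (x) x 56 (y) x 46 mm high: flat cover at z = 46 mm. Origin: centre of underside, 20 mm above the worktop; x to its back, z up. On the cover at y = 0: peg x = -52, lever pivot x = +10, button x = +47 mm. U-shaped guard round the lever, open to the front: x +14 to +28, 44 mm wide, top 38 mm above the cover.
- cutout3_lever (a joint): lever 22 wide, 6 thick, 34 mm long; pivot 2 mm above the cover. 0 rad: set, leaning 0.2 back in its guard; 0.9: dropped, 0.7 forward of upright. Its tip, a 9 mm bar 30 mm from the pivot, is then 25 mm above the cover, 19 mm in front of the pivot. Its weight alone holds it either way (dead centre 0.2). Lift its tip from the front, up and back in an arc about the pivot (under 1 N; a level push can jam), past upright; it falls home.
- cutout3_button (a joint): round test button, 18 mm across, top 10 mm above the cover when released; 0 released, 0.006 m fully pressed (about 5 N, springs back). Pressed 4 mm or more it trips the lever, which drops to the front.
- cutout3_peg (a joint): steel locking peg, head 18 mm across, slides straight down. 0: top 12 mm above the cover; 0.010 m: home, top 2 mm above it. Starts 0 to 0.003; held by about 4 N of friction, stays where it is left.
- chopping_board: wooden chopping board 300 (x) x 230 (y) x 16 mm thick, fixed over the cold hob; origin at the centre of its underside, z up
- mallet: wooden mallet, 250 g: a 50 mm cube as head and a straight 18 x 18 mm square handle, 110 mm long (its centre line best gripped about 45 mm from the head's centre, near the balance point), out of the middle of one face of the head. Origin: centre of the head's underside as it stands at the start; the handle runs to -x, its axis 25 mm above the underside. Any of the head's four long sides serves for striking or standing on.
- mallet_head (a point): centre of the mallet's head cube (25 mm from each face)
- mug_c: white mug 87 x 116 x 88 mm, bystander, loose; origin at the centre of its underside
- kitchen_timer: round white and red kitchen timer 70 mm across and 62 mm tall, standing on the hob beside the mug (another like it, fixed, stands by the wall), bystander, loose; origin at the centre of its underside
- jam_jar: jam jar 66 mm across and 108 mm tall, bystander, loose; origin at the centre of its underside
Things that resemble listed ones, but are neither listed nor needed, are in the scene too. There is more than one size of the mallet; the job needs the larger.

How it is judged:
By the outcome, as a careful person would: the job done as asked, in the order asked, and still so for the second after the job is handed in, with the robot touching nothing.
Of cutout0, cutout1, cutout2, cutout3 only 2 to 4 are there at a start; the rules pass over those that are not, and their reading is None.
At some moment in a run one of mallet may be knocked a few centimetres aside while the robot is not near it.
Once in a run the grip may slacken for a moment while it holds something.
It also fails if it takes over 210 s, if anything falls off the work surface, if the arm or the gripper's body presses on something with over 40 N, if the wrist force passes 120 N, or if a joint passes its speed limit or range.

### The arm

A 7-joint arm with a two-finger parallel gripper is mounted at the origin on a cart in front of the work surface, level with it; the furniture and walls round the work are solid. World frame = base frame: x ahead of the robot, y to its left, z up, the work surface at z = 0. Lengths are in m, angles in rad, forces in N, time in s.
With the tool pointing down it reaches from about 0.425 to 0.875 m from the base axis. Payload 9.9 kg.
Tool frame: the origin (TCP) lies midway between the tips of the shut fingers; the grasp point (between the pads) lies 19 mm behind it; z points along the fingers, y is the line along which they close (so a half turn about z gives the same grasp; the last joint's range is limited). The gripper opens to 85 mm and grips with 20 to 120 N. Pads are 22 mm wide; open, the fingers measure 114 mm over their backs; the gripper's body (76 mm by 85 mm) begins 54 mm behind the grasp point. The pads swing forward as they close: fully open they stand 13 mm farther back than shut.
Start: joints at [-1.376, 0.576, 0.025, 1.437, -0.015, 1.129, -0.057], TCP at [0.186, 0.649, 0.231] pointing down, gripper open.
Joint ranges: [-2.76, 2.76], [-0.34, 2.15], [-1.52, 1.57], [0.19, 2.46], [-1.09, 4.23], [0.17, 1.99], [-2.82, 2.82]. Speed limits (rad/s): [2.22, 2.22, 3.01, 3.01, 3.14, 3.14, 3.14].

### API

Orientations are given as a unit quaternion [w, x, y, z].
In Python, from bench import ctrl, snapshot, ticket gives the robot as it stands.
- The arm moves only by the tool jog_arm, never from a script. Its arguments are lists of equal length, an entry for each row: "dp": the shift along the tool's x, y, z scaled (see below), a list of three; "roll": the turn about the tool's z scaled (see below); "grip": the opening, from 0 (shut) to 1 (fully open). A call has 1 to 8 rows; each row is the pose to reach, as a shift and turn from the pose commanded when the call began, along the tool's axes at that moment; what a row does not reach only later rows make up. The controller multiplies each number of a shift by 0.15 m and each number of a turn by 30 degrees. A row lasts 1/8 s, in which the tool goes at most 62.5 mm and 10.7 degrees, less where a joint would pass 70% of its speed; a pose out of reach is approached as far as the arm can. A call with a number of a shift or a turn outside -1 to 1 is refused whole. A call with a gripper value outside its range is refused whole. The fingers move at their own pace and stop on an object; "newtons" is the grip in N (left out, the last holds). Time passes only in rows, so rows that repeat a pose let the fingers close. It gives the time, the measured TCP pose, the force, the opening and the grip force at its end, in the units of the state.
- ctrl.get_state(): the state, without advancing time (a new reading comes with each control period).
- snapshot(name): name is "side" or "top"; returns a dict with "image" (384x512x3 uint8, blue, green, red), "fx", "fy", "cx", "cy" (pixels), "extrinsics" (4x4, takes a point from camera to world coordinates). Camera axes: x right, y down, z forward; pixel columns grow to the right and rows downward; lengths in m; the calibration is good to about 2 mm. A picture is of the moment at which its call begins. There is no depth.
- ticket.finish_job(): hands the job in; it is judged then, once.
The state is a dict: "time_s": time; "q": joint angles; "qvel": joint speeds; "effort": joint torques, N m; "tool_pos": TCP position; "tcp_rot": TCP orientation; "force": force on the tool from outside, world axes, zero at the start; "wrist_torque": the same for the moment, N m; "gripper_width": finger opening in m; "finger_force": force on a finger pad.
Only numpy, scipy, OpenCV 4.12 (cv2) and the standard library are available. Lean on these libraries where they do the work, as an engineer would, in place of code of your own. Each camera call takes 0.05 s, during which the arm holds its last target. There are 200 camera calls.

## Working session

There is one attempt and no reset: what is moved stays moved. The work goes in short steps, Python scripts to look and compute and a tool call to move; the robot and the scene stay as the last step left them, time stands still between calls to the robot, and variables do not carry over. Pictures are saved under pics/ and viewed, at most 14 in all, crops included, and the job is handed in when it is done.

Besides the shell and the picture viewer there is one more tool, called after "Emit:" in YAML: its name, and indented under it one key for each argument. jog_arm: Moves the arm, as the interface text tells. Shifts and turns lie within -1 to 1; 1 stands for 0.15 m of shift or 30 degrees of turn. Its arguments: {"type":"object","properties":{"dp":{"type":"array","items":{"type":"array","items":{"type":"number","minimum":-1,"maximum":1}}},"roll":{"type":"array","items":{"type":"number","minimum":-1,"maximum":1}},"grip":{"type":"array","items":{"type":"number"}},"newtons":{"type":"number"}},"required":["dp","roll","grip"]}

```bash
mkdir -p pics; ls
cat > h.py <<'E'
import numpy as np, cv2
from bench import ctrl, snapshot, ticket
def shot(n,f=None):
    s=snapshot(n)
    if f: cv2.imwrite(f'pics/{f}.png',s['image'])
    return s
def ray(s,u,v):
    E=np.array(s['extrinsics']); d=E[:3,:3]@np.array([(u-s['cx'])/s['fx'],(v-s['cy'])/s['fy'],1]); return E[:3,3],d
def onz(s,u,v,z):
    o,d=ray(s,u,v); return o+d*(z-o[2])/d[2]
def proj(s,p):
    E=np.linalg.inv(np.array(s['extrinsics'])); c=E[:3,:3]@np.array(p)+E[:3,3]
    return np.array([s['cx']+s['fx']*c[0]/c[2], s['cy']+s['fy']*c[1]/c[2]])
E
python3 - <<'E'
from h import *
for n in('top','side'):
    s=shot(n,n+'0'); print(n,s['fx'],s['cx'],s['cy'],np.round(s['extrinsics'],3).tolist())
st=ctrl.get_state(); print({k:np.round(v,3).tolist() for k,v in st.items()})
E
```

```text
pics
top 399.185285891948 254.22613708813103 187.4136785122928 [[-0.018, -0.989, 0.15, 0.441], [-1.0, 0.019, 0.006, 0.151], [-0.009, -0.15, -0.989, 1.276], [0.0, 0.0, 0.0, 1.0]]
side 470.9716539329189 253.3876768570979 195.193320811605 [[1.0, -0.012, 0.025, 0.57], [-0.028, -0.499, 0.866, -1.155], [0.002, -0.867, -0.499, 0.831], [0.0, 0.0, 0.0, 1.0]]
{'time_s': 0.1, 'q': [-1.376, 0.576, 0.025, 1.438, -0.015, 1.129, -0.057], 'qvel': [0.001, -0.001, 0.0, -0.006, -0.0, 0.001, -0.0], 'effort': [0.006, -76.731, 2.258, -28.66, 0.016, 0.009, -0.0], 'tool_pos': [0.186, 0.649, 0.231], 'tcp_rot': [-0.0, 0.139, 0.99, -0.001], 'force': [-0.366, 0.878, -0.208], 'wrist_torque': [0.008, 0.076, -0.022], 'finger_force': 0.0, 'gripper_width': 0.086}
```

View pics/top0.png

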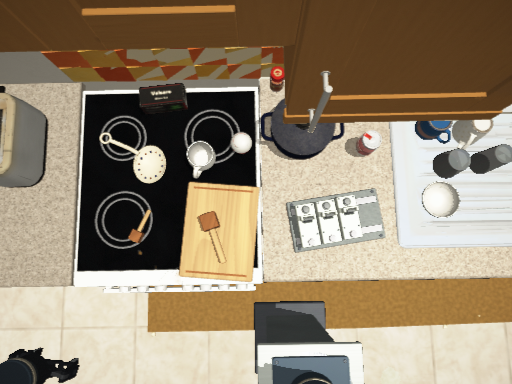

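View pics/side0.png

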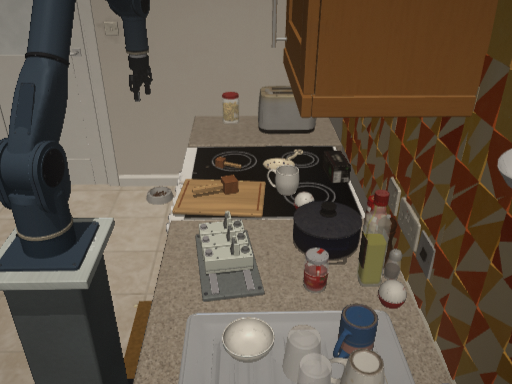

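The top view shows the rail board at (336,218) with three modules (left three slots). Candidates for the mallet are the one on the chopping board (208,220) and the small one on the hob (136,236). I take the larger on the board and check it in a crop.

Run:
```python
import cv2,numpy as np
t=cv2.imread('pics/top0.png');s=cv2.imread('pics/side0.png')
a=cv2.resize(t[180:260,280:390],None,fx=5,fy=5,interpolation=cv2.INTER_CUBIC) #550x400
b=cv2.resize(t[200:275,185:235],None,fx=4,fy=4,interpolation=cv2.INTER_CUBIC) #200x300
c=cv2.resize(t[200:250,115:160],None,fx=4,fy=4,interpolation=cv2.INTER_CUBIC) #180x200
im=np.zeros((600,800,3),np.uint8); im[:400,:550]=a; im[:300,560:760]=b; im[305:505,560:740]=c
d=cv2.resize(s[170:205,185:265],None,fx=5,fy=5,interpolation=cv2.INTER_CUBIC); im[405:580,:400]=d
cv2.imwrite('pics/crop1.png',im)
```

```text
(no output)
```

View pics/crop1.png

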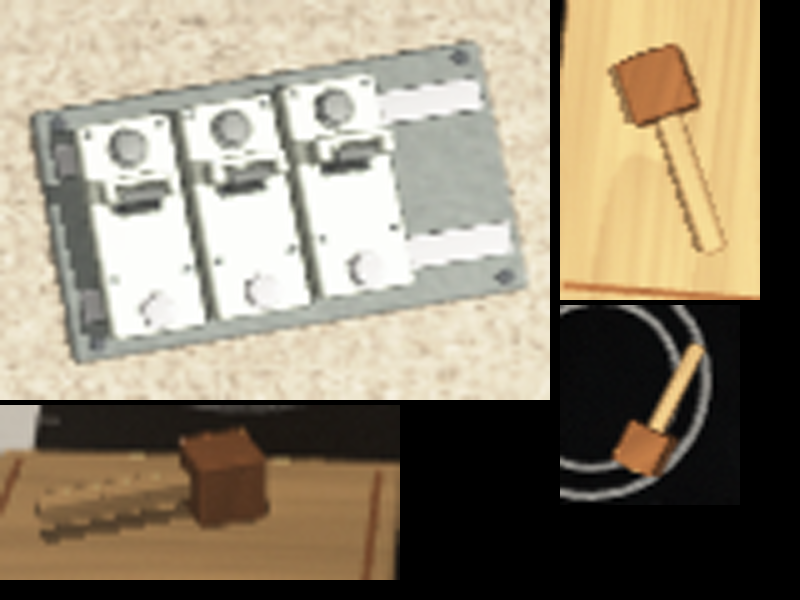

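Run:
```python
from h import *
s=snapshot('top')
A=lambda u,v:((u+.5)/5-.5+280,(v+.5)/5-.5+180)
B=lambda u,v:((u-560+.5)/4-.5+185,(v+.5)/4-.5+200)
f=lambda L,M,z:np.array([onz(s,*M(*p),z) for p in L])
c=f([(36,115),(475,42),(525,288),(78,360)],A,.014)[:,:2]
b=f([(128,149),(233,128),(335,106)],A,.076)[:,:2]; p=f([(158,307),(262,290),(365,268)],A,.077)[:,:2]
print('corners',c.round(3).tolist(),c.mean(0),[np.linalg.norm(c[i]-c[i-1]).round(3) for i in range(4)])
print('b',b.round(4).tolist(),'p',p.round(4).tolist(),np.linalg.norm(b-p,axis=1))
# fit: template at module k
T=np.array([[.047,-.064*k] for k in range(3)]+[[-.052,-.064*k] for k in range(3)]);P=np.vstack([b,p])
def fit(T,P):
    a,bb=T-T.mean(0),P-P.mean(0);th=np.arctan2((a[:,0]*bb[:,1]-a[:,1]*bb[:,0]).sum(),(a*bb).sum())
    R=np.array([[np.cos(th),-np.sin(th)],[np.sin(th),np.cos(th)]]);t=P.mean(0)-R@T.mean(0);return th,R,t,P-(T@R.T+t)
th,R,t,r=fit(T,P);print('mods th',np.degrees(th),'origin0',t,'res mm',(r*1e3).round(1).tolist())
Cb=np.array([[.08,.145],[.08,-.145],[-.08,-.145],[-.08,.145]])
th2,R2,t2,r2=fit(Cb,c);print('board',np.degrees(th2),t2,(r2*1e3).round(1).tolist());print('mod0 in board',R2.T@(t-t2))
m=f([(612,68),(680,44),(698,104),(632,126)],B,.066)[:,:2];h=f([(710,248)],B,.05)[0,:2]
print('mallet',m.round(3).tolist(),m.mean(0),[np.linalg.norm(m[i]-m[i-1]).round(3) for i in range(4)],h,np.linalg.norm(h-m.mean(0)),np.degrees(np.arctan2(*(m.mean(0)-h)[::-1])))
print('mug',onz(s,201,152,.088),'timer',onz(s,241,143,.06),'jar',onz(s,368,142,.1))
sd=snapshot('side')
for n,q in (('btn',b),('peg',p)): print(n,[proj(sd,[*x,.076]).round(1).tolist() for x in q])
```

```text
corners [[0.581, 0.057], [0.623, -0.225], [0.467, -0.246], [0.427, 0.035]] [ 0.52473778 -0.09473542] [np.float64(0.156), np.float64(0.284), np.float64(0.158), np.float64(0.284)]
b [[0.553, 0.0065], [0.5645, -0.0572], [0.5767, -0.1193]] p [[0.4583, -0.0078], [0.4673, -0.07], [0.4792, -0.1319]] [0.09568748 0.09805505 0.09831186]
mods th 9.013006831009017 origin0 [5.08920991e-01 3.11227018e-04] res mm [[-2.4, -1.2], [-0.9, -1.7], [1.3, -0.6], [0.8, 0.1], [-0.3, 1.1], [1.6, 2.4]]
board 8.144101913975549 [ 0.52473778 -0.09473542] [[-1.9, -3.6], [-1.4, 2.4], [0.9, 3.7], [2.4, -2.5]]
mod0 in board [-0.00219266  0.09632875]
mallet [[0.538, 0.332], [0.555, 0.281], [0.509, 0.267], [0.494, 0.317]] [0.52411417 0.299181  ] [np.float64(0.047), np.float64(0.055), np.float64(0.048), np.float64(0.052)] [0.40172266 0.25995771] 0.1285229505278696 17.769299538546193
mug [0.73348082 0.31934658 0.088     ] timer [0.76683743 0.19785454 0.06      ] jar [ 0.75154337 -0.18781817  0.1       ]
btn [[235.9, 220.9], [239.9, 233.2], [244.5, 246.2]]
peg [[203.3, 224.0], [205.1, 236.2], [208.1, 249.5]]
```

The crop confirms the choice: the larger mallet is on the chopping board (head 50 mm, about 128 mm from head centre to handle end), while the one on the hob is clearly smaller. The three modules have all levers set. The module and board fits agree: module 0 origin at (0.510, 0.000), yaw 8.6°, and the three stand in slots 0–2.

```bash
cat >> h.py <<'E'
from scipy.spatial.transform import Rotation as Ro
YAW=8.6; O=np.array([.510,.0003])
def mod(k,x,y,zc):  # point in module k, zc above cover
    c,s=np.cos(np.radians(YAW)),np.sin(np.radians(YAW)); v=np.array([x,y-.064*k])
    return np.array([O[0]+c*v[0]-s*v[1],O[1]+s*v[0]+c*v[1],.066+zc])
def go(p,yaw=None):
    st=ctrl.get_state(); q=st['tcp_rot']; R=Ro.from_quat([q[1],q[2],q[3],q[0]]).as_matrix()
    a=np.degrees(np.arctan2(R[1,0],R[0,0])); d=R.T@(np.array(p)-st['tool_pos'])
    print('t %.1f'%st['time_s'],'pos',np.round(st['tool_pos'],4),'yaw %.1f'%a,'z',R[:,2].round(3),'F',np.round(st['force'],1),'w %.4f'%st['gripper_width'])
    print('  dp',(d/.15).round(3), 'roll', None if yaw is None else round(-((yaw-a+180)%360-180)/30,3))
E
python3 - <<'E'
from h import *
go(mod(0,.047,0,.08),188.6)
E
```

```text
t 0.2 pos [0.1857 0.6487 0.2308] yaw 164.0 z [-0.    -0.001 -1.   ] F [ 1.1 -0.7  1.5] w 0.0850
  dp [-3.553 -3.43   0.569] roll -0.819
```

Emit:
jog_arm:
  dp:
    - [-0.25,-0.24,0]
    - [-0.5,-0.48,0]
    - [-0.75,-0.72,0]
    - [-1,-0.96,0]
    - [-1,-0.96,0]
  roll: [0,0,0,0,0]
  grip: [0,0,0,0,0]

```text
time_s: 0.82
tool_pos: [0.2933, 0.4653, 0.2317]
tcp_rot: [0.001, 0.142, 0.99, -0.001]
force: [-0.5, -0.6, -0.2]
gripper_width: -0.0001
finger_force: 0.0
```

Emit:
jog_arm:
  dp:
    - [-0.25,-0.24,0]
    - [-0.5,-0.48,0]
    - [-0.75,-0.72,0]
    - [-1,-0.96,0]
    - [-1,-0.96,0]
  roll: [0,0,0,0,0]
  grip: [0,0,0,0,0]

```text
time_s: 1.45
tool_pos: [0.3969, 0.2864, 0.2315]
tcp_rot: [0.0, 0.142, 0.99, -0.0]
force: [0.1, 0.6, 0.1]
gripper_width: 0.0004
finger_force: 0.0
```

Emit:
jog_arm:
  dp:
    - [-0.25,-0.24,0]
    - [-0.5,-0.48,0]
    - [-0.75,-0.72,0]
    - [-1,-0.96,0]
    - [-1,-0.96,0]
    - [-1,-0.96,0]
  roll: [-0.2,-0.4,-0.6,-0.82,-0.82,-0.82]
  grip: [0,0,0,0,0,0]

```text
time_s: 2.2
tool_pos: [0.4993, 0.1113, 0.2311]
tcp_rot: [-0.0, -0.075, 0.997, 0.0]
force: [0.2, -0.3, -0.1]
gripper_width: 0.0001
finger_force: 0.0
```

Run:
```python
from h import *
go(mod(0,.047,0,.06),188.6)
```

```text
t 2.2 pos [0.4993 0.1113 0.2311] yaw -171.4 z [-0.001  0.001 -1.   ] F [ 0.2 -0.3 -0.1] w 0.0001
  dp [-0.273 -0.743  0.7  ] roll 0.001
```

Emit:
jog_arm:
  dp:
    - [-0.14,-0.37,0.2]
    - [-0.27,-0.74,0.4]
    - [-0.27,-0.74,0.7]
    - [-0.27,-0.74,0.7]
    - [-0.27,-0.74,0.7]
  roll: [0,0,0,0,0]
  grip: [0,0,0,0,0]

```text
time_s: 2.82
tool_pos: [0.5564, 0.0085, 0.1275]
tcp_rot: [0.0, -0.077, 0.997, 0.0]
force: [-0.7, 0.3, 0.0]
gripper_width: -0.0003
finger_force: 0.0
```

Run:
```python
from h import *
go(mod(0,.047,0,.012),188.6)
s=shot('side');t=shot('top')
im=np.zeros((600,800,3),np.uint8)
im[:600,:400]=cv2.resize(s['image'][165:285,190:270],None,fx=5,fy=5,interpolation=cv2.INTER_CUBIC)
im[:400,400:]=cv2.resize(t['image'][175:255,285:365],None,fx=5,fy=5,interpolation=cv2.INTER_CUBIC)
cv2.imwrite('pics/c2.png',im)
p=ctrl.get_state()['tool_pos'];print(proj(s,p),proj(t,p),proj(s,mod(0,.047,0,.01)))
```

```text
t 2.8 pos [0.5564 0.0085 0.1275] yaw -171.2 z [ 0.001  0.001 -1.   ] F [-0.7  0.3  0. ] w -0.0003
  dp [ 0.001 -0.008  0.33 ] roll 0.006
[237.06225576 205.33445288] [306.74070353 206.24778588] [237.11707759 220.69827157]
```

View pics/c2.png

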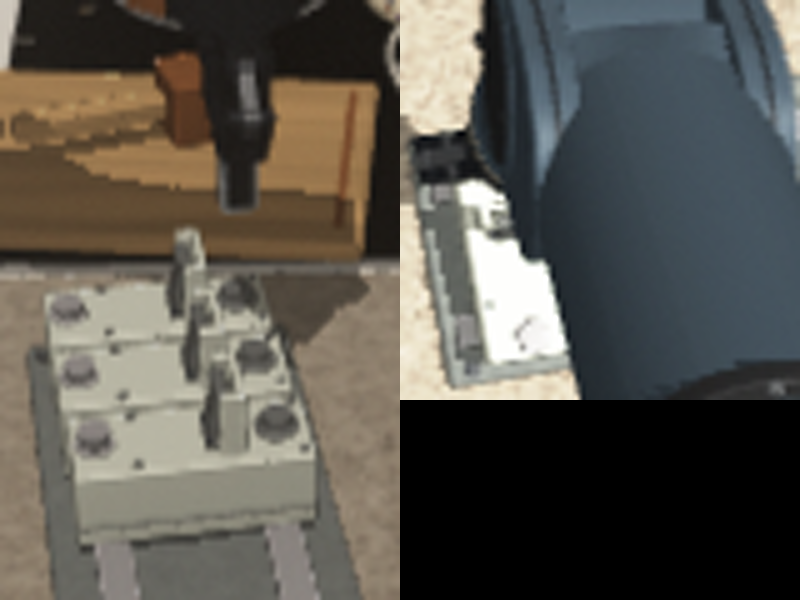

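Side crop: fingertip at (237,206) hangs over button 0 at (237,222); levers all standing in their guards.

Emit:
jog_arm:
  dp:
    - [0,-0.01,0.15]
    - [0,-0.01,0.31]
    - [0,-0.01,0.34]
    - [0,-0.01,0.36]
    - [0,-0.01,0.36]
  roll: [0,0,0,0,0]
  grip: [0,0,0,0,0]

```text
time_s: 3.55
tool_pos: [0.5568, 0.0052, 0.0733]
tcp_rot: [0.001, -0.075, 0.997, 0.0]
force: [-2.2, 2.6, 3.4]
gripper_width: 0.0003
finger_force: 1.5
```

Emit:
jog_arm:
  dp:
    - [0,0,0.01]
    - [0,0,0.02]
    - [0,0,0.022]
    - [0,0,0.022]
  roll: [0,0,0,0]
  grip: [0,0,0,0]

```text
time_s: 4.05
tool_pos: [0.557, 0.0051, 0.07]
tcp_rot: [0.001, -0.075, 0.997, 0.0]
force: [-2.6, 3.3, 13.4]
gripper_width: -0.0003
finger_force: 6.7
```

Run:
```python
from h import *
go(mod(0,.047,0,.06),188.6)
go(mod(1,.047,0,.06),188.6)
s=shot('side')
cv2.imwrite('pics/c3.png',cv2.resize(s['image'][185:285,190:270],None,fx=5,fy=5,interpolation=cv2.INTER_CUBIC))
```

```text
t 4.0 pos [0.557  0.0051 0.07  ] yaw -171.4 z [ 0.002  0.001 -1.   ] F [-2.6  3.3 13.4] w -0.0003
  dp [ 0.001  0.016 -0.373] roll 0.001
t 4.0 pos [0.557  0.0051 0.07  ] yaw -171.4 z [ 0.002  0.001 -1.   ] F [-2.6  3.3 13.4] w -0.0003
  dp [ 0.001 -0.411 -0.374] roll 0.001
```

View pics/c3.png

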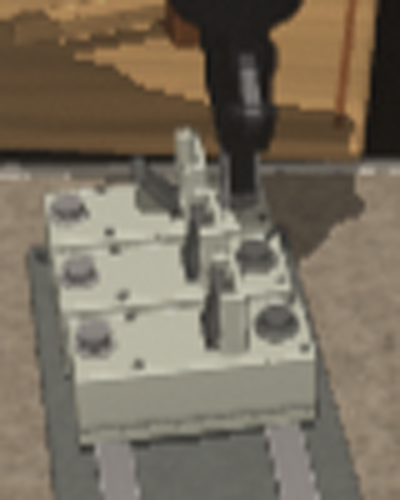

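Lever 0 has dropped forward (crop (155,195)).

Emit:
jog_arm:
  dp:
    - [0,0,-0.37]
    - [0,0,-0.37]
    - [0,-0.22,-0.37]
    - [0,-0.42,-0.37]
    - [0,-0.42,-0.37]
    - [0,-0.42,-0.37]
  roll: [0,0,0,0,0,0]
  grip: [0,0,0,0,0,0]

```text
time_s: 4.85
tool_pos: [0.5656, -0.0573, 0.124]
tcp_rot: [-0.0, -0.075, 0.997, 0.0]
force: [-0.1, 0.1, 0.0]
gripper_width: -0.0002
finger_force: 0.0
```

Run:
```python
from h import *
go(mod(1,.047,0,.004),188.6)
```

```text
t 4.8 pos [ 0.5656 -0.0573  0.124 ] yaw -171.4 z [-0.001  0.    -1.   ] F [-0.1  0.1  0. ] w -0.0002
  dp [-0.004  0.008  0.36 ] roll 0.001
```

Emit:
jog_arm:
  dp:
    - [0,0.01,0.15]
    - [0,0.01,0.3]
    - [0,0.01,0.34]
    - [0,0.01,0.36]
    - [0,0.01,0.375]
    - [0,0.01,0.375]
    - [0,0.01,0.375]
  roll: [0,0,0,0,0,0,0]
  grip: [0,0,0,0,0,0,0]

```text
time_s: 5.72
tool_pos: [0.5654, -0.0551, 0.0699]
tcp_rot: [0.0, -0.076, 0.997, 0.001]
force: [-7.7, 4.5, 16.1]
gripper_width: 0.0
finger_force: 7.9
```

Emit:
jog_arm:
  dp:
    - [0,0,-0.37]
    - [0,0,-0.37]
    - [0,-0.22,-0.37]
    - [0,-0.43,-0.37]
    - [0,-0.43,-0.37]
    - [0,-0.43,-0.37]
  roll: [0,0,0,0,0,0]
  grip: [0,0,0,0,0,0]

```text
time_s: 6.48
tool_pos: [0.5753, -0.1195, 0.1236]
tcp_rot: [0.0, -0.075, 0.997, 0.0]
force: [-0.7, -0.0, -0.8]
gripper_width: 0.0002
finger_force: 0.0
```

Run:
```python
from h import *
go(mod(2,.047,0,.004),188.6)
```

```text
t 6.5 pos [ 0.5753 -0.1195  0.1236] yaw -171.4 z [-0.  0. -1.] F [-0.7 -0.  -0.8] w 0.0002
  dp [-0.003  0.001  0.357] roll 0.001
```

Emit:
jog_arm:
  dp:
    - [0,0,0.15]
    - [0,0,0.3]
    - [0,0,0.34]
    - [0,0,0.36]
    - [0,0,0.37]
    - [0,0,0.37]
    - [0,0,0.37]
  roll: [0,0,0,0,0,0,0]
  grip: [0,0,0,0,0,0,0]

```text
time_s: 7.35
tool_pos: [0.575, -0.1186, 0.07]
tcp_rot: [0.0, -0.076, 0.997, 0.001]
force: [-5.8, 5.5, 15.0]
gripper_width: 0.0002
finger_force: 7.4
```

Emit:
jog_arm:
  dp:
    - [0,0,-0.4]
    - [0,0,-0.6]
    - [0.2,0.3,-0.6]
    - [0.4,0.7,-0.6]
    - [0.4,1,-0.6]
    - [0.4,1,-0.6]
  roll: [0,0,0,0,0,0]
  grip: [0,0,0,0.5,1,1]

```text
time_s: 8.1
tool_pos: [0.4931, 0.0236, 0.1592]
tcp_rot: [0.001, -0.079, 0.997, 0.001]
force: [0.3, -0.2, -0.2]
gripper_width: 0.0545
finger_force: 0.0
```

Run:
```python
from h import *
go([.481,.2854,.13],197.8)
s=shot('side')
cv2.imwrite('pics/c4.png',cv2.resize(s['image'][165:285,170:290],None,fx=4,fy=4,interpolation=cv2.INTER_CUBIC))
```

```text
t 8.1 pos [0.4931 0.0236 0.1592] yaw -171.0 z [ 0.001  0.002 -1.   ] F [ 0.3 -0.2 -0.2] w 0.0545
  dp [-0.193  1.736  0.198] roll -0.293
```

View pics/c4.png

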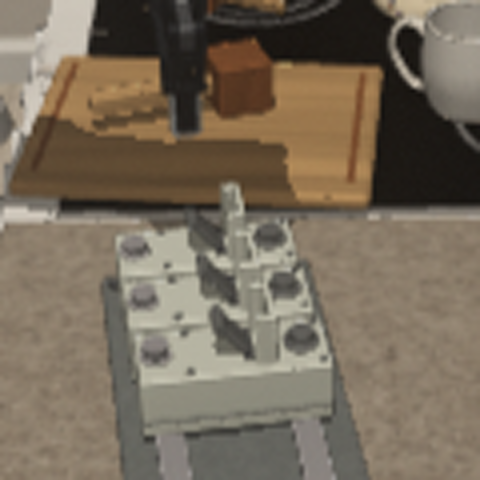

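All three levers are dropped (crop (205,230), (215,280), (230,330)). Re-measuring the mallet before the grasp.

```bash
cat >> h.py <<'E'
def mallet(s,z=.066):
    im=s['image']; hsv=cv2.cvtColor(im,cv2.COLOR_BGR2HSV)
    m=cv2.inRange(hsv,(4,110,60),(16,255,190)); m[:, :150]=0; m[:185]=0; m[283:]=0; m[:,300:]=0
    cs,_=cv2.findContours(m,cv2.RETR_EXTERNAL,cv2.CHAIN_APPROX_NONE); c=max(cs,key=cv2.contourArea)
    r=cv2.minAreaRect(c); P=np.array([onz(s,*q,z)[:2] for q in cv2.boxPoints(r)])
    print('head px',np.round(r[0],1),np.round(r[1],1),'area',cv2.contourArea(c),'ctr',P.mean(0).round(4),'angs',[round(float(np.degrees(np.arctan2(*(P[i]-P[i-1])[::-1]))),1) for i in range(4)],'len',[np.linalg.norm(P[i]-P[i-1]).round(3) for i in range(4)])
E
python3 - <<'E'
from h import *
s=shot('top','top5'); mallet(s); s0=dict(s); s0['image']=cv2.imread('pics/top0.png'); mallet(s0)
E
```

```text
head px [208.5 220.9] [17.7 18. ] area 281.0 ctr [0.5246 0.2993] angs [18.5, -72.5, -161.8, 107.4] len [np.float64(0.054), np.float64(0.055), np.float64(0.054), np.float64(0.054)]
head px [208.6 220.8] [17.7 18.3] area 282.0 ctr [0.5247 0.2989] angs [18.5, -72.5, -161.8, 107.4] len [np.float64(0.054), np.float64(0.056), np.float64(0.054), np.float64(0.055)]
```

Emit:
jog_arm:
  dp:
    - [-0.1,0.4,0]
    - [-0.1,0.8,0]
    - [-0.1,1,0]
    - [-0.1,1,0]
    - [-0.1,1,0]
  roll: [-0.15,-0.3,-0.31,-0.31,-0.31]
  grip: [1,1,1,1,1]

```text
time_s: 8.82
tool_pos: [0.4866, 0.168, 0.1583]
tcp_rot: [0.0, -0.155, 0.988, -0.001]
force: [-0.1, -0.0, 0.4]
gripper_width: 0.0855
finger_force: 0.0
```

Run:
```python
from h import *
go([.4818,.2851,.10],198)
```

```text
t 8.8 pos [0.4866 0.168  0.1583] yaw -162.2 z [ 0.    -0.001 -1.   ] F [-0.1 -0.   0.4] w 0.0855
  dp [-0.208  0.753  0.388] roll -0.007
```

Emit:
jog_arm:
  dp:
    - [-0.1,0.4,0]
    - [-0.21,0.75,0.1]
    - [-0.21,0.75,0.38]
    - [-0.21,0.75,0.38]
    - [-0.21,0.75,0.38]
  roll: [0,0,0,0,0]
  grip: [1,1,1,1,1]

```text
time_s: 9.45
tool_pos: [0.4824, 0.2848, 0.1023]
tcp_rot: [0.0, -0.154, 0.988, -0.0]
force: [-0.6, -0.2, 0.6]
gripper_width: 0.0856
finger_force: 0.0
```

Run:
```python
from h import *
go([.4818,.2851,.023],198)
s=shot('side')
cv2.imwrite('pics/c6.png',cv2.resize(s['image'][130:230,170:290],None,fx=5,fy=5,interpolation=cv2.INTER_CUBIC))
```

```text
t 9.4 pos [0.4824 0.2848 0.1023] yaw -162.3 z [ 0.001 -0.001 -1.   ] F [-0.6 -0.2  0.6] w 0.0856
  dp [0.003 0.004 0.528] roll -0.008
```

View pics/c6.png

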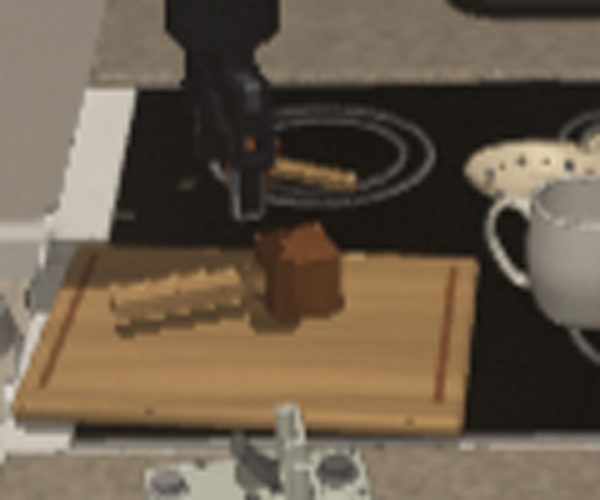

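The open fingers straddle the mallet handle next to the head (head crop (300,270)).

Emit:
jog_arm:
  dp:
    - [0,0,0.25]
    - [0,0,0.45]
    - [0,0,0.52]
    - [0,0,0.52]
    - [0,0,0.52]
  roll: [0,0,0,0,0]
  grip: [1,1,1,1,1]
  newtons: 90

```text
time_s: 10.12
tool_pos: [0.4821, 0.2869, 0.0247]
tcp_rot: [0.001, -0.156, 0.988, 0.0]
force: [-0.7, 0.3, -0.4]
gripper_width: 0.0855
finger_force: 0.0
```

Emit:
jog_arm:
  dp:
    - [0,0,0]
    - [0,0,0]
    - [0,0,0]
    - [0,0,0]
    - [0,0,0]
    - [0,0,0]
    - [0,0,0]
  roll: [0,0,0,0,0,0,0]
  grip: [0,0,0,0,0,0,0]
  newtons: 90

```text
time_s: 11.0
tool_pos: [0.4812, 0.2865, 0.0235]
tcp_rot: [0.0, -0.156, 0.988, -0.0]
force: [-0.7, -1.1, 5.3]
gripper_width: 0.0167
finger_force: 87.5
```

Emit:
jog_arm:
  dp:
    - [0,0,-0.2]
    - [0,0,-0.5]
    - [0,0,-0.8]
    - [0,0,-0.8]
    - [0,0,-0.8]
  roll: [0,0,0,0,0]
  grip: [0,0,0,0,0]

```text
time_s: 11.62
tool_pos: [0.4805, 0.2863, 0.1424]
tcp_rot: [-0.001, -0.156, 0.988, -0.0]
force: [-1.0, -1.0, -5.0]
gripper_width: 0.017
finger_force: 88.4
```

Run:
```python
from h import *
go(mod(0,-.052,.045,.07),98.6)
s=shot('side')
cv2.imwrite('pics/c7.png',cv2.resize(s['image'][120:220,170:290],None,fx=5,fy=5,interpolation=cv2.INTER_CUBIC))
```

```text
t 11.6 pos [0.4805 0.2863 0.1424] yaw -162.1 z [-0.001 -0.001 -1.   ] F [-1. -1. -5.] w 0.0170
  dp [ 0.693 -1.522  0.044] roll 3.311
```

View pics/c7.png

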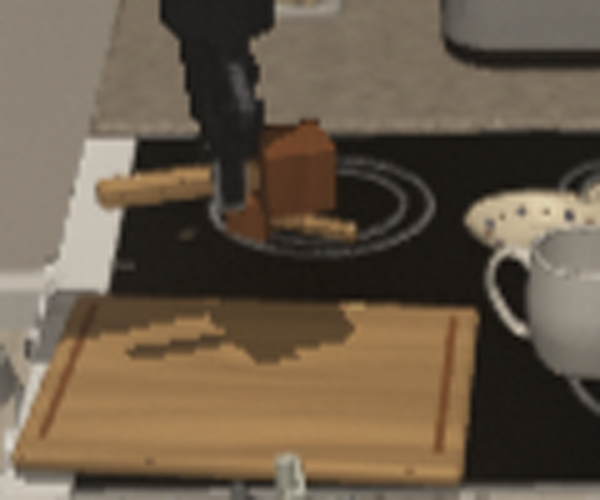

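Mallet held level, head to the right at crop (295,175). Now roll it so the handle points left and carry it over.

Emit:
jog_arm:
  dp:
    - [0,-0.15,0]
    - [0.1,-0.3,0]
    - [0.2,-0.5,0]
    - [0.2,-0.5,0]
    - [0.2,-0.5,0]
  roll: [0.3,0.6,0.9,1,1]
  grip: [0,0,0,0,0]

```text
time_s: 12.3
tool_pos: [0.475, 0.2057, 0.142]
tcp_rot: [-0.001, 0.105, 0.994, -0.001]
force: [-1.0, -0.4, -2.7]
gripper_width: 0.0169
finger_force: 88.3
```

Emit:
jog_arm:
  dp:
    - [0,0,0]
    - [0,0,0]
    - [0,0,0]
    - [0,0,0]
    - [0,0,0]
  roll: [0.3,0.6,0.9,1,1]
  grip: [0,0,0,0,0]

```text
time_s: 12.92
tool_pos: [0.4753, 0.2065, 0.1424]
tcp_rot: [-0.0, 0.358, 0.934, -0.001]
force: [0.7, 0.2, -1.3]
gripper_width: 0.0163
finger_force: 88.2
```

Emit:
jog_arm:
  dp:
    - [0,0,0]
    - [0,0,0]
    - [0,0,0]
    - [0,0,0]
    - [0,0,0]
  roll: [0.3,0.6,0.9,1,1]
  grip: [0,0,0,0,0]

```text
time_s: 13.55
tool_pos: [0.4755, 0.2063, 0.1428]
tcp_rot: [-0.0, 0.587, 0.809, -0.0]
force: [0.3, -0.5, -2.8]
gripper_width: 0.0164
finger_force: 88.2
```

Run:
```python
from h import *
go(mod(0,-.052,.045,.06),98.6)
```

```text
t 13.6 pos [0.4755 0.2063 0.1428] yaw 108.1 z [-0.001 -0.001 -1.   ] F [ 0.3 -0.5 -2.8] w 0.0164
  dp [-1.024 -0.5    0.113] roll 0.316
```

Emit:
jog_arm:
  dp:
    - [-0.35,-0.15,0]
    - [-0.7,-0.35,0]
    - [-1,-0.5,0]
    - [-1,-0.5,0]
    - [-1,-0.5,0]
    - [-1,-0.5,0]
  roll: [0.15,0.32,0.32,0.32,0.32,0.32]
  grip: [0,0,0,0,0,0]

```text
time_s: 14.3
tool_pos: [0.4508, 0.0415, 0.1431]
tcp_rot: [-0.0, 0.653, 0.758, 0.0]
force: [-0.7, 0.6, -2.9]
gripper_width: 0.0165
finger_force: 88.4
```

Run:
```python
from h import *
go(mod(0,-.052,.045,.03),98.6)
s=shot('side')
cv2.imwrite('pics/c8.png',cv2.resize(s['image'][165:285,170:290],None,fx=5,fy=5,interpolation=cv2.INTER_CUBIC))
```

```text
t 14.3 pos [0.4508 0.0415 0.1431] yaw 98.5 z [ 0.  0. -1.] F [-0.7  0.6 -2.9] w 0.0165
  dp [-0.031  0.002  0.314] roll -0.003
```

View pics/c8.png

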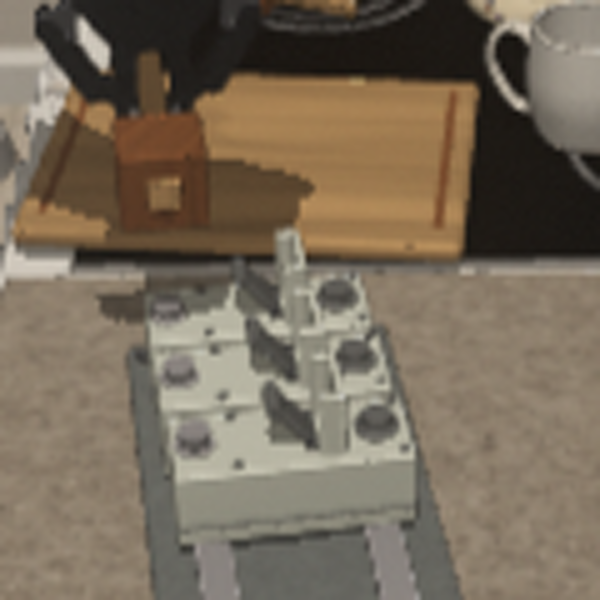

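Mallet head is above peg 0 (head crop (163,190), peg (168,308)).

Emit:
jog_arm:
  dp:
    - [-0.03,0,0.2]
    - [-0.03,0,0.33]
    - [-0.03,0,0.36]
    - [-0.03,0,0.44]
    - [-0.03,0,0.45]
    - [-0.03,0,0.45]
  roll: [0,0,0,0,0,0]
  grip: [0,0,0,0,0,0]

```text
time_s: 15.1
tool_pos: [0.4513, 0.0359, 0.076]
tcp_rot: [0.0, 0.654, 0.757, 0.0]
force: [-0.2, -0.0, -1.9]
gripper_width: 0.0161
finger_force: 88.5
```

Emit:
jog_arm:
  dp:
    - [0,0,0.01]
    - [0,0,0.015]
    - [0,0,0.015]
  roll: [0,0,0]
  grip: [0,0,0]

```text
time_s: 15.48
tool_pos: [0.4514, 0.0362, 0.0746]
tcp_rot: [0.0, 0.654, 0.757, 0.001]
force: [-3.7, 3.4, 17.4]
gripper_width: 0.0163
finger_force: 91.5
```

Emit:
jog_arm:
  dp:
    - [0,0,-0.2]
    - [0,0,-0.2]
    - [-0.2,0,-0.2]
    - [-0.43,0,-0.2]
    - [-0.43,0,-0.2]
    - [-0.43,0,-0.2]
  roll: [0,0,0,0,0,0]
  grip: [0,0,0,0,0,0]

```text
time_s: 16.23
tool_pos: [0.4601, -0.0277, 0.103]
tcp_rot: [-0.0, 0.654, 0.756, -0.0]
force: [-0.1, 0.4, -2.5]
gripper_width: 0.0161
finger_force: 88.6
```

Run:
```python
from h import *
go(mod(1,-.052,.045,.0095),98.6)
s=shot('side')
cv2.imwrite('pics/c9.png',cv2.resize(s['image'][165:285,170:290],None,fx=5,fy=5,interpolation=cv2.INTER_CUBIC))
```

```text
t 16.2 pos [ 0.4601 -0.0277  0.103 ] yaw 98.3 z [-0.001  0.    -1.   ] F [-0.1  0.4 -2.5] w 0.0161
  dp [0.008 0.01  0.183] roll -0.01
```

View pics/c9.png

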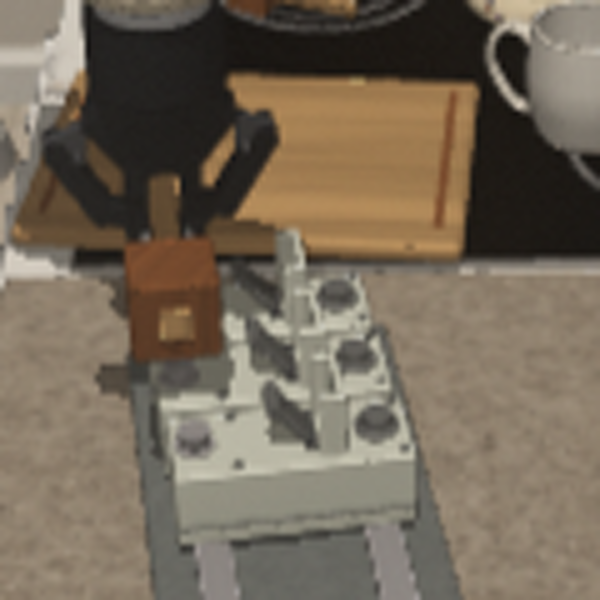

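Head now over peg 1 (crop (178,375)), levers still dropped.

Emit:
jog_arm:
  dp:
    - [0.01,0.01,0.06]
    - [0.01,0.01,0.1]
    - [0.01,0.01,0.17]
    - [0.01,0.01,0.19]
    - [0.01,0.01,0.195]
    - [0.01,0.01,0.2]
  roll: [0,0,0,0,0,0]
  grip: [0,0,0,0,0,0]

```text
time_s: 17.02
tool_pos: [0.462, -0.0253, 0.0743]
tcp_rot: [-0.0, 0.654, 0.757, 0.001]
force: [-5.2, 7.8, 25.9]
gripper_width: 0.0167
finger_force: 92.8
```

Emit:
jog_arm:
  dp:
    - [0,0,-0.2]
    - [0,0,-0.2]
    - [-0.2,0,-0.2]
    - [-0.43,0,-0.2]
    - [-0.43,0,-0.2]
    - [-0.43,0,-0.2]
  roll: [0,0,0,0,0,0]
  grip: [0,0,0,0,0,0]

```text
time_s: 17.77
tool_pos: [0.4705, -0.0897, 0.1027]
tcp_rot: [-0.001, 0.654, 0.756, -0.0]
force: [-0.7, 0.6, -2.6]
gripper_width: 0.0168
finger_force: 88.6
```

Run:
```python
from h import *
go(mod(2,-.052,.045,.0075),98.6)
```

```text
t 17.8 pos [ 0.4705 -0.0897  0.1027] yaw 98.3 z [-0.001  0.    -1.   ] F [-0.7  0.6 -2.6] w 0.0168
  dp [0.001 0.004 0.194] roll -0.01
```

Emit:
jog_arm:
  dp:
    - [0,0,0.06]
    - [0,0,0.1]
    - [0,0,0.17]
    - [0,0,0.19]
    - [0,0,0.195]
    - [0,0,0.2]
  roll: [0,0,0,0,0,0]
  grip: [0,0,0,0,0,0]

```text
time_s: 18.52
tool_pos: [0.4712, -0.089, 0.0743]
tcp_rot: [-0.0, 0.654, 0.757, 0.001]
force: [-6.3, 9.0, 26.3]
gripper_width: 0.0167
finger_force: 92.7
```

Emit:
jog_arm:
  dp:
    - [0,0,-0.2]
    - [0,0,-0.45]
    - [0.3,0,-0.45]
    - [0.7,0,-0.45]
    - [1,0,-0.45]
    - [1,0,-0.45]
  roll: [0,0,0,0,0,0]
  grip: [0,0,0,0,0,0]

```text
time_s: 19.27
tool_pos: [0.4486, 0.0621, 0.1405]
tcp_rot: [-0.001, 0.651, 0.759, 0.0]
force: [0.3, -0.2, -3.3]
gripper_width: 0.0161
finger_force: 88.7
```

Emit:
jog_arm:
  dp:
    - [0.3,0,0]
    - [0.7,0,0]
    - [1,0,0]
    - [1,0,0]
  roll: [0,0,0,0]
  grip: [0,0,0,0]

```text
time_s: 19.77
tool_pos: [0.4273, 0.2097, 0.1405]
tcp_rot: [-0.0, 0.652, 0.758, 0.0]
force: [-0.5, -0.9, -3.1]
gripper_width: 0.0165
finger_force: 88.6
```

Run:
```python
from h import *
go([.47,.31,.1425],98.6)
s=shot('side')
im=np.zeros((600,800,3),np.uint8)
im[:600]=cv2.resize(s['image'][145:265,150:310],None,fx=5,fy=5,interpolation=cv2.INTER_CUBIC)
cv2.imwrite('pics/c10.png',im)
```

```text
t 19.8 pos [0.4273 0.2097 0.1405] yaw 98.6 z [-0.     0.001 -1.   ] F [-0.5 -0.9 -3.1] w 0.0165
  dp [ 0.619  0.382 -0.013] roll 0.001
```

View pics/c10.png

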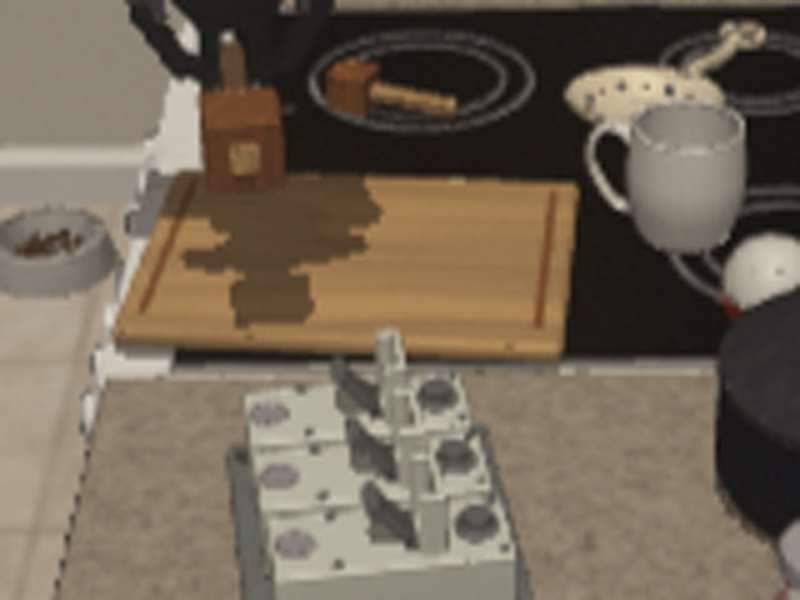

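All three pegs look flush (crop (268,412), (278,476), (295,543)), levers down. Laying the mallet on the board.

Emit:
jog_arm:
  dp:
    - [0.2,0.25,0]
    - [0.4,0.48,0]
    - [0.4,0.48,0.35]
    - [0.4,0.48,0.6]
    - [0.4,0.48,0.7]
    - [0.4,0.48,0.75]
    - [0.4,0.48,0.76]
    - [0.4,0.48,0.77]
  roll: [0,0,0,0,0,0,0,0]
  grip: [0,0,0,0,0,0,0,0]

```text
time_s: 20.82
tool_pos: [0.4909, 0.2767, 0.0265]
tcp_rot: [0.0, 0.654, 0.757, 0.001]
force: [0.4, 0.9, -3.1]
gripper_width: 0.0165
finger_force: 88.5
```

Emit:
jog_arm:
  dp:
    - [0,0,0.01]
    - [0,0,0.02]
    - [0,0,0.02]
  roll: [0,0,0]
  grip: [0,0,0]

```text
time_s: 21.2
tool_pos: [0.4905, 0.2769, 0.0235]
tcp_rot: [-0.0, 0.654, 0.757, 0.001]
force: [-2.0, -0.2, 8.3]
gripper_width: 0.0165
finger_force: 90.5
```

Emit:
jog_arm:
  dp:
    - [0,0,-0.01]
    - [0,0,-0.01]
    - [0,0,-0.01]
    - [0,0,-0.01]
    - [0,0,-0.01]
    - [0,0,-0.01]
  roll: [0,0,0,0,0,0]
  grip: [0.3,0.6,0.7,0.7,0.7,0.7]

```text
time_s: 21.95
tool_pos: [0.4902, 0.2764, 0.0239]
tcp_rot: [0.0, 0.654, 0.757, -0.0]
force: [0.7, -0.3, 0.4]
gripper_width: 0.0595
finger_force: 0.0
```

Emit:
jog_arm:
  dp:
    - [0,0,-0.2]
    - [0,0,-0.5]
    - [0,0,-0.8]
    - [0,0,-0.8]
  roll: [0,0,0,0]
  grip: [0.7,0.7,0.7,0.7]

```text
time_s: 22.45
tool_pos: [0.492, 0.2772, 0.1471]
tcp_rot: [0.001, 0.654, 0.757, 0.003]
force: [0.0, 0.8, -0.6]
gripper_width: 0.0597
finger_force: 0.0
```

Run:
```python
from h import *
go(mod(0,-.035,0,.08),188.6)
s=shot('side','side11')
cv2.imwrite('pics/c11.png',cv2.resize(s['image'][130:280,150:310],None,fx=4,fy=4,interpolation=cv2.INTER_CUBIC))
```

```text
t 22.4 pos [0.492  0.2772 0.1471] yaw 98.3 z [ 0.005  0.003 -1.   ] F [ 0.   0.8 -0.6] w 0.0597
  dp [-1.845e+00 -3.820e-01  1.000e-03] roll -3.009
```

View pics/c11.png

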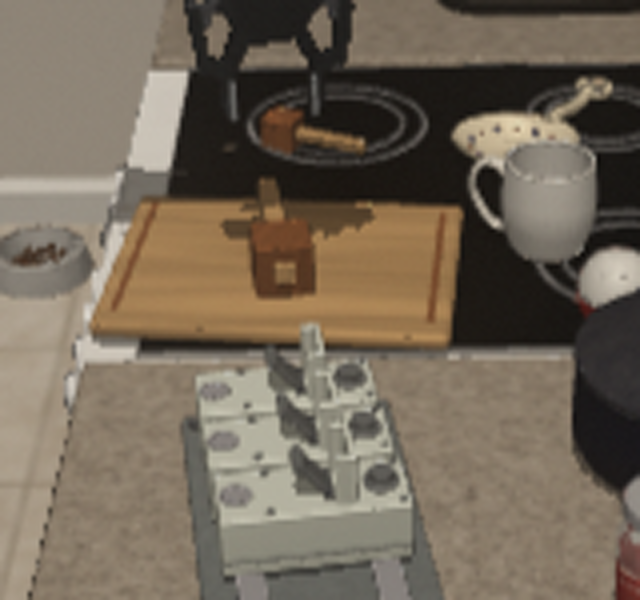

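Mallet lies level on the board (crop (280,260)). All levers down; now roll back and go lift the levers.

Emit:
jog_arm:
  dp:
    - [-0.3,0,0]
    - [-0.6,0,0]
    - [-0.9,0,0]
    - [-1,0,0]
    - [-1,0,0]
  roll: [-0.3,-0.6,-0.9,-1,-1]
  grip: [0,0,0,0,0]

```text
time_s: 23.12
tool_pos: [0.5114, 0.1266, 0.143]
tcp_rot: [-0.001, 0.437, 0.899, -0.001]
force: [-1.3, -0.3, -0.6]
gripper_width: 0.0002
finger_force: 0.0
```

Emit:
jog_arm:
  dp:
    - [0,0,0]
    - [0,0,0]
    - [0,0,0]
    - [0,0,0]
    - [0,0,0]
  roll: [-0.3,-0.6,-0.9,-1,-1]
  grip: [0,0,0,0,0]

```text
time_s: 23.75
tool_pos: [0.5113, 0.1294, 0.1433]
tcp_rot: [-0.001, 0.188, 0.982, 0.0]
force: [-0.1, 0.9, -0.3]
gripper_width: -0.0
finger_force: 0.0
```

Emit:
jog_arm:
  dp:
    - [0,0,0]
    - [0,0,0]
    - [0,0,0]
    - [0,0,0]
    - [0,0,0]
  roll: [-0.3,-0.6,-0.9,-1,-1]
  grip: [0,0,0,0,0]

```text
time_s: 24.38
tool_pos: [0.5116, 0.1288, 0.1436]
tcp_rot: [-0.0, -0.072, 0.997, 0.0]
force: [0.2, 2.0, 0.2]
gripper_width: 0.0001
finger_force: 0.0
```

Run:
```python
from h import *
go(mod(0,-.035,0,.06),188.6)
```

```text
t 24.4 pos [0.5116 0.1288 0.1436] yaw -171.8 z [-0.001  0.    -1.   ] F [0.2 2.  0.2] w 0.0001
  dp [ 0.367 -0.848  0.117] roll -0.012
```

Emit:
jog_arm:
  dp:
    - [0.2,-0.4,0]
    - [0.37,-0.85,0]
    - [0.37,-0.85,0.12]
    - [0.37,-0.85,0.12]
    - [0.37,-0.85,0.12]
  roll: [-0.01,-0.01,-0.01,-0.01,-0.01]
  grip: [0,0,0,0,0]

```text
time_s: 25.0
tool_pos: [0.476, -0.0047, 0.1262]
tcp_rot: [0.0, -0.075, 0.997, 0.0]
force: [0.7, 0.4, 0.6]
gripper_width: 0.0
finger_force: 0.0
```

Run:
```python
from h import *
go(mod(0,-.035,0,.010),188.6)
```

```text
t 25.0 pos [ 0.476  -0.0047  0.1262] yaw -171.3 z [ 0.     0.001 -1.   ] F [0.7 0.4 0.6] w 0.0000
  dp [ 0.005 -0.001  0.335] roll 0.002
```

Emit:
jog_arm:
  dp:
    - [0,0,0.2]
    - [0,0,0.33]
    - [-0.06,0,0.33]
    - [-0.1,0,0.31]
    - [-0.14,0,0.295]
    - [-0.18,0,0.287]
    - [-0.21,0,0.287]
    - [-0.22,0,0.285]
  roll: [0,0,0,0,0,0,0,0]
  grip: [0,0,0,0,0,0,0,0]

```text
time_s: 26.0
tool_pos: [0.5081, -0.0013, 0.0833]
tcp_rot: [-0.0, -0.075, 0.997, -0.0]
force: [-1.5, -0.0, 1.9]
gripper_width: 0.0003
finger_force: 1.0
```

Emit:
jog_arm:
  dp:
    - [0,0,0]
    - [0.15,0,0]
    - [0.22,0,-0.15]
    - [0.22,0,-0.28]
    - [0.22,0,-0.28]
  roll: [0,0,0,0,0]
  grip: [0,0,0,0,0]

```text
time_s: 26.62
tool_pos: [0.4762, -0.0062, 0.1263]
tcp_rot: [0.001, -0.075, 0.997, -0.0]
force: [0.0, -1.1, 0.7]
gripper_width: -0.0001
finger_force: 0.0
```

Run:
```python
from h import *
go(mod(1,-.035,0,.06),188.6)
s=shot('side')
cv2.imwrite('pics/c12.png',cv2.resize(s['image'][185:285,180:280],None,fx=5,fy=5,interpolation=cv2.INTER_CUBIC))
```

```text
t 26.6 pos [ 0.4762 -0.0062  0.1263] yaw -171.4 z [ 0.003  0.    -1.   ] F [ 0.  -1.1  0.7] w -0.0001
  dp [ 0.005 -0.418  0.002] roll 0.001
```

View pics/c12.png

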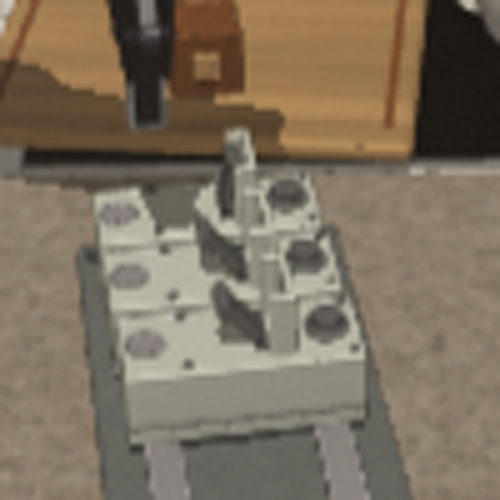

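Lever 0 is up (crop (235,170)), levers 1 and 2 still down. One picture view left, so I'll check levers numerically against the all-up and all-down reference images.

```bash
cat >> h.py <<'E'
def levers():
    s=snapshot('side'); g=lambda i:cv2.cvtColor(i,cv2.COLOR_BGR2GRAY).astype(float)
    I,U,D=g(s['image']),g(cv2.imread('pics/side0.png')),g(cv2.imread('pics/side11.png'))
    for k in range(3):
        u,v=np.mean([proj(s,mod(k,-.009,0,.025)),proj(s,mod(k,.016,0,.03))],axis=0)+[0,2.5]
        sl=np.s_[int(v)-6:int(v)+7,int(u)-8:int(u)+9]; print(k,'dUp %.1f dDown %.1f'%(abs(I-U)[sl].mean(),abs(I-D)[sl].mean()),end=' | ')
    print()
E
python3 -c "
from h import *
levers()"
```

```text
0 dUp 20.7 dDown 26.8 | 1 dUp 36.0 dDown 11.1 | 2 dUp 37.1 dDown 2.0 |
```

Emit:
jog_arm:
  dp:
    - [0,-0.2,0]
    - [0,-0.42,0]
    - [0,-0.42,0]
    - [0,-0.42,0]
  roll: [0,0,0,0]
  grip: [0,0,0,0]

```text
time_s: 27.22
tool_pos: [0.4845, -0.0679, 0.1245]
tcp_rot: [-0.001, -0.075, 0.997, 0.0]
force: [-0.8, 0.6, -0.9]
gripper_width: -0.0001
finger_force: 0.0
```

Run:
```python
from h import *
go(mod(1,-.035,0,.010),188.6)
```

```text
t 27.2 pos [ 0.4845 -0.0679  0.1245] yaw -171.4 z [-0.001  0.    -1.   ] F [-0.8  0.6 -0.9] w -0.0001
  dp [-0.003 -0.003  0.323] roll 0.001
```

Emit:
jog_arm:
  dp:
    - [0,0,0.2]
    - [0,0,0.32]
    - [-0.06,0,0.32]
    - [-0.1,0,0.3]
    - [-0.14,0,0.285]
    - [-0.18,0,0.277]
    - [-0.21,0,0.277]
    - [-0.22,0,0.275]
  roll: [0,0,0,0,0,0,0,0]
  grip: [0,0,0,0,0,0,0,0]

```text
time_s: 28.22
tool_pos: [0.5179, -0.0634, 0.0841]
tcp_rot: [0.0, -0.075, 0.997, -0.0]
force: [0.5, 0.7, -0.4]
gripper_width: 0.0004
finger_force: 0.0
```

Emit:
jog_arm:
  dp:
    - [0,0,0]
    - [0.15,0,0]
    - [0.22,0,-0.15]
    - [0.22,0,-0.28]
    - [0.22,-0.2,-0.28]
    - [0.22,-0.42,-0.28]
    - [0.22,-0.42,-0.28]
    - [0.22,-0.42,-0.28]
  roll: [0,0,0,0,0,0,0,0]
  grip: [0,0,0,0,0,0,0,0]

```text
time_s: 29.22
tool_pos: [0.494, -0.1303, 0.1258]
tcp_rot: [-0.0, -0.075, 0.997, 0.0]
force: [-0.7, -0.3, -0.2]
gripper_width: -0.0001
finger_force: 0.0
```

Run:
```python
from h import *
go(mod(2,-.035,0,.010),188.6); levers()
```

```text
t 29.2 pos [ 0.494  -0.1303  0.1258] yaw -171.4 z [-0.001  0.    -1.   ] F [-0.7 -0.3 -0.2] w -0.0001
  dp [-0.002 -0.009  0.332] roll 0.0
0 dUp 43.8 dDown 42.1 | 1 dUp 49.3 dDown 43.7 | 2 dUp 57.4 dDown 26.6 |
```

Emit:
jog_arm:
  dp:
    - [0,-0.01,0.2]
    - [0,-0.01,0.33]
    - [-0.06,-0.01,0.33]
    - [-0.1,-0.01,0.31]
    - [-0.14,-0.01,0.295]
    - [-0.18,-0.01,0.287]
    - [-0.21,-0.01,0.287]
    - [-0.22,-0.01,0.285]
  roll: [0,0,0,0,0,0,0,0]
  grip: [0,0,0,0,0,0,0,0]

```text
time_s: 30.28
tool_pos: [0.5276, -0.1272, 0.0833]
tcp_rot: [0.0, -0.075, 0.997, -0.0]
force: [0.9, 0.1, -0.9]
gripper_width: 0.0002
finger_force: 0.0
```

Emit:
jog_arm:
  dp:
    - [0,0,0]
    - [0.15,0,0]
    - [0.22,0,-0.15]
    - [0.22,0,-0.4]
    - [0.22,0.3,-0.6]
    - [0.1,0.7,-0.6]
    - [0,1,-0.6]
    - [0,1,-0.6]
  roll: [0,0,0,0,0,0,0,0]
  grip: [0,0,0,0,0,0,0,0]

```text
time_s: 31.28
tool_pos: [0.505, 0.0254, 0.1732]
tcp_rot: [0.0, -0.078, 0.997, 0.001]
force: [-0.3, -0.7, -0.7]
gripper_width: -0.0003
finger_force: 0.0
```

Run:
```python
from h import *
go(mod(0,.047,0,.06),188.6); levers()
```

```text
t 31.3 pos [0.505  0.0254 0.1732] yaw -171.0 z [ 0.     0.002 -1.   ] F [-0.3 -0.7 -0.7] w -0.0003
  dp [-0.32  -0.173  0.315] roll 0.013
0 dUp 12.2 dDown 27.8 | 1 dUp 4.4 dDown 37.0 | 2 dUp 4.6 dDown 37.5 |
```

All three levers read as up. Now trip again.

Emit:
jog_arm:
  dp:
    - [-0.2,-0.1,0]
    - [-0.32,-0.17,0]
    - [-0.32,-0.17,0.31]
    - [-0.32,-0.17,0.31]
  roll: [0.01,0.01,0.01,0.01]
  grip: [0,0,0,0]

```text
time_s: 31.82
tool_pos: [0.5534, 0.0011, 0.1243]
tcp_rot: [-0.003, -0.071, 0.997, -0.0]
force: [0.0, -0.1, 0.7]
gripper_width: -0.0003
finger_force: 0.0
```

Run:
```python
from h import *
go(mod(0,.047,0,.002),188.6)
```

```text
t 31.8 pos [0.5534 0.0011 0.1243] yaw -171.8 z [-0.007 -0.001 -1.   ] F [ 0.  -0.1  0.7] w -0.0003
  dp [-0.028  0.038  0.375] roll -0.013
```

Emit:
jog_arm:
  dp:
    - [0,0.02,0.1]
    - [0,0.02,0.28]
    - [0,0.02,0.33]
    - [0,0.02,0.35]
    - [0,0.02,0.37]
    - [0,0.02,0.375]
    - [0,0.02,0.375]
  roll: [0,0,0,0,0,0,0]
  grip: [0,0,0,0,0,0,0]

```text
time_s: 32.7
tool_pos: [0.5556, 0.006, 0.0709]
tcp_rot: [0.0, -0.073, 0.997, -0.0]
force: [-3.1, -0.2, 4.3]
gripper_width: -0.0
finger_force: 2.3
```

Emit:
jog_arm:
  dp:
    - [0,0,-0.37]
    - [0,0,-0.37]
    - [0,-0.22,-0.37]
    - [0,-0.42,-0.37]
    - [0,-0.42,-0.37]
    - [0,-0.42,-0.37]
  roll: [0,0,0,0,0,0]
  grip: [0,0,0,0,0,0]

```text
time_s: 33.45
tool_pos: [0.5648, -0.0556, 0.1257]
tcp_rot: [0.0, -0.073, 0.997, 0.0]
force: [-1.3, 0.3, 0.0]
gripper_width: 0.0002
finger_force: 0.0
```

Run:
```python
from h import *
go(mod(1,.047,0,.002),188.6);levers()
```

```text
t 33.5 pos [ 0.5648 -0.0556  0.1257] yaw -171.7 z [ 0.     0.001 -1.   ] F [-1.3  0.3  0. ] w 0.0002
  dp [-0.008 -0.003  0.385] roll -0.009
0 dUp 29.2 dDown 10.0 | 1 dUp 12.0 dDown 31.3 | 2 dUp 6.6 dDown 38.8 |
```

Lever 0 is down, 1 and 2 up.

Emit:
jog_arm:
  dp:
    - [0,0,0.15]
    - [0,0,0.3]
    - [0,0,0.34]
    - [0,0,0.365]
    - [0,0,0.385]
    - [0,0,0.385]
    - [0,0,0.385]
  roll: [0,0,0,0,0,0,0]
  grip: [0,0,0,0,0,0,0]

```text
time_s: 34.38
tool_pos: [0.5647, -0.0555, 0.0699]
tcp_rot: [0.0, -0.073, 0.997, 0.0]
force: [-6.1, 3.3, 16.2]
gripper_width: -0.0004
finger_force: 7.9
```

Emit:
jog_arm:
  dp:
    - [0,0,-0.38]
    - [0,0,-0.38]
    - [0,-0.22,-0.38]
    - [0,-0.43,-0.38]
    - [0,-0.43,-0.38]
    - [0,-0.43,-0.38]
  roll: [0,0,0,0,0,0]
  grip: [0,0,0,0,0,0]

```text
time_s: 35.12
tool_pos: [0.574, -0.1197, 0.1251]
tcp_rot: [0.0, -0.073, 0.997, 0.0]
force: [0.7, 1.2, 0.8]
gripper_width: -0.0001
finger_force: 0.0
```

Run:
```python
from h import *
go(mod(2,.047,0,.002),188.6);levers()
```

```text
t 35.1 pos [ 0.574  -0.1197  0.1251] yaw -171.7 z [ 0.  0. -1.] F [0.7 1.2 0.8] w -0.0001
  dp [-0.011  0.001  0.381] roll -0.009
0 dUp 33.4 dDown 18.2 | 1 dUp 37.2 dDown 7.8 | 2 dUp 11.4 dDown 34.6 |
```

Emit:
jog_arm:
  dp:
    - [0,0,0.15]
    - [0,0,0.3]
    - [0,0,0.34]
    - [0,0,0.365]
    - [0,0,0.38]
    - [0,0,0.38]
    - [0,0,0.38]
  roll: [0,0,0,0,0,0,0]
  grip: [0,0,0,0,0,0,0]

```text
time_s: 36.05
tool_pos: [0.5739, -0.1192, 0.0699]
tcp_rot: [0.0, -0.073, 0.997, 0.0]
force: [-6.4, 3.2, 15.5]
gripper_width: 0.0
finger_force: 7.5
```

Emit:
jog_arm:
  dp:
    - [0,0,-0.4]
    - [0,0,-0.6]
    - [0.2,0.3,-0.6]
    - [0.4,0.6,-0.6]
    - [0.55,0.86,-0.6]
    - [0.55,0.86,-0.6]
    - [0.55,0.86,-0.6]
  roll: [0,0,0,0,0,0,0]
  grip: [0,0,0,0,0,0,0]

```text
time_s: 36.92
tool_pos: [0.4748, -0.0048, 0.159]
tcp_rot: [0.001, -0.073, 0.997, -0.0]
force: [0.5, -0.1, -0.2]
gripper_width: 0.0001
finger_force: 0.0
```

Run:
```python
from h import *
go(mod(0,-.035,0,.010),188.6);levers()
```

```text
t 36.9 pos [ 0.4748 -0.0048  0.159 ] yaw -171.7 z [ 0.002 -0.    -1.   ] F [ 0.5 -0.1 -0.2] w 0.0001
  dp [-0.002 -0.001  0.553] roll -0.009
0 dUp 35.2 dDown 14.5 | 1 dUp 38.8 dDown 3.6 | 2 dUp 37.0 dDown 1.7 |
```

All three levers down. Lift each again.

Emit:
jog_arm:
  dp:
    - [0,0,0.3]
    - [0,0,0.55]
    - [-0.06,0,0.55]
    - [-0.1,0,0.53]
    - [-0.14,0,0.515]
    - [-0.18,0,0.507]
    - [-0.21,0,0.507]
    - [-0.22,0,0.505]
  roll: [0,0,0,0,0,0,0,0]
  grip: [0,0,0,0,0,0,0,0]

```text
time_s: 37.98
tool_pos: [0.5068, 0.0005, 0.0827]
tcp_rot: [0.0, -0.073, 0.997, 0.0]
force: [0.3, 0.6, -0.5]
gripper_width: -0.0
finger_force: 0.0
```

Emit:
jog_arm:
  dp:
    - [0,0,0]
    - [0.15,0,0]
    - [0.22,0,-0.15]
    - [0.22,0,-0.28]
    - [0.22,-0.2,-0.28]
    - [0.22,-0.42,-0.28]
    - [0.22,-0.42,-0.28]
    - [0.22,-0.42,-0.28]
  roll: [0,0,0,0,0,0,0,0]
  grip: [0,0,0,0,0,0,0,0]

```text
time_s: 38.98
tool_pos: [0.4825, -0.0663, 0.1244]
tcp_rot: [-0.0, -0.073, 0.997, 0.0]
force: [0.1, -0.2, 0.4]
gripper_width: 0.0
finger_force: 0.0
```

Run:
```python
from h import *
go(mod(1,-.035,0,.010),188.6)
```

```text
t 39.0 pos [ 0.4825 -0.0663  0.1244] yaw -171.7 z [-0.001  0.    -1.   ] F [ 0.1 -0.2  0.4] w 0.0000
  dp [-0.014 -0.015  0.322] roll -0.009
```

Emit:
jog_arm:
  dp:
    - [-0.01,-0.01,0.2]
    - [-0.01,-0.01,0.32]
    - [-0.07,-0.01,0.32]
    - [-0.11,-0.01,0.3]
    - [-0.15,-0.01,0.285]
    - [-0.19,-0.01,0.277]
    - [-0.22,-0.01,0.277]
    - [-0.23,-0.01,0.275]
  roll: [0,0,0,0,0,0,0,0]
  grip: [0,0,0,0,0,0,0,0]

```text
time_s: 39.98
tool_pos: [0.5175, -0.0632, 0.0833]
tcp_rot: [0.0, -0.073, 0.997, -0.0]
force: [0.3, -0.3, -0.5]
gripper_width: 0.0003
finger_force: 0.0
```

Emit:
jog_arm:
  dp:
    - [0,0,0]
    - [0.15,0,0]
    - [0.22,0,-0.15]
    - [0.22,0,-0.28]
    - [0.22,-0.2,-0.28]
    - [0.22,-0.43,-0.28]
    - [0.22,-0.43,-0.28]
    - [0.22,-0.43,-0.28]
  roll: [0,0,0,0,0,0,0,0]
  grip: [0,0,0,0,0,0,0,0]

```text
time_s: 40.98
tool_pos: [0.4935, -0.1314, 0.1251]
tcp_rot: [-0.0, -0.073, 0.997, 0.0]
force: [0.7, 0.3, -0.8]
gripper_width: 0.0004
finger_force: 0.0
```

Run:
```python
from h import *
go(mod(2,-.035,0,.010),188.6)
```

```text
t 41.0 pos [ 0.4935 -0.1314  0.1251] yaw -171.7 z [-0.001  0.    -1.   ] F [ 0.7  0.3 -0.8] w 0.0004
  dp [-0.007 -0.001  0.327] roll -0.009
```

Emit:
jog_arm:
  dp:
    - [-0.01,0,0.2]
    - [-0.01,0,0.33]
    - [-0.07,0,0.33]
    - [-0.11,0,0.31]
    - [-0.15,0,0.295]
    - [-0.19,0,0.287]
    - [-0.22,0,0.285]
    - [-0.23,0,0.283]
  roll: [0,0,0,0,0,0,0,0]
  grip: [0,0,0,0,0,0,0,0]

```text
time_s: 41.98
tool_pos: [0.5284, -0.1268, 0.0829]
tcp_rot: [0.0, -0.073, 0.997, -0.0]
force: [-0.5, 0.8, -0.6]
gripper_width: 0.0001
finger_force: 0.0
```

Emit:
jog_arm:
  dp:
    - [0,0,0]
    - [0.15,0,0]
    - [0.22,0,-0.15]
    - [0.22,0,-0.4]
    - [0.22,0.3,-0.8]
    - [0.15,0.7,-0.9]
    - [0.1,1,-0.9]
    - [0.1,1,-0.9]
  roll: [0,0,0,0,0,0,0,0]
  grip: [0,0,0,0,0,0,0,0]

```text
time_s: 42.98
tool_pos: [0.4914, 0.0242, 0.2183]
tcp_rot: [0.001, -0.076, 0.997, 0.001]
force: [-0.1, -0.9, 0.3]
gripper_width: -0.0003
finger_force: 0.0
```

Run:
```python
from h import *
levers(); go([0,0,0])
s=shot('side');cv2.imwrite('pics/end.png',cv2.resize(s['image'][130:280,150:350],None,fx=4,fy=4,interpolation=cv2.INTER_CUBIC))
```

```text
0 dUp 11.8 dDown 27.5 | 1 dUp 3.5 dDown 36.5 | 2 dUp 3.8 dDown 37.0 | 
t 43.0 pos [0.4912 0.0212 0.2179] yaw -171.4 z [ 0.  0. -1.] F [-0.7 -0.6 -0.7] w 0.0003
  dp [3.259 0.347 1.452] roll None
```

View pics/end.png

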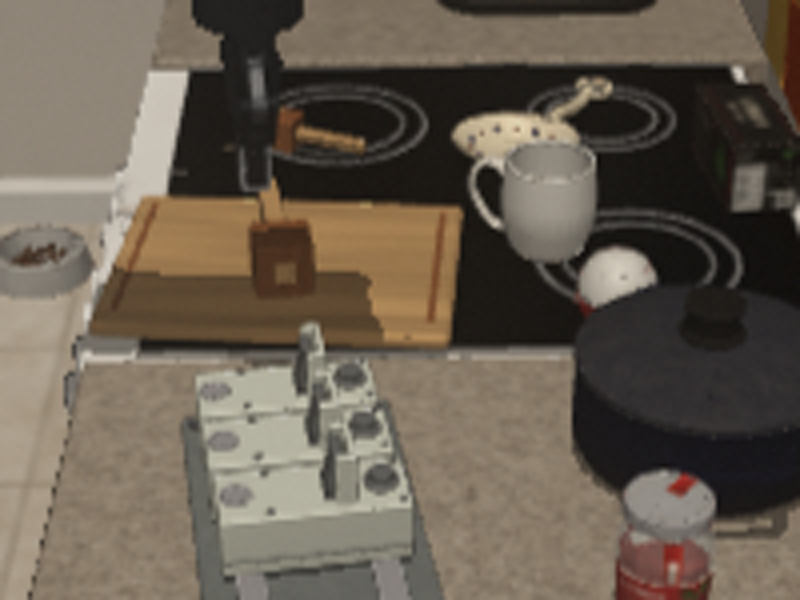

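All three levers are up (crop (305,360), (318,410), (333,465)), the pegs are home, the mallet lies level on the board and the bystanders are untouched.

```bash
python3 -c "
from h import *
print(ticket.finish_job())"
```

```text
the job is handed in; nothing more can be done
None
```

I handed the job in after about 43 s. All three modules present were tripped, pegged with the mallet, switched on, tripped again to prove them and left with every lever up; the mallet is level on the chopping board, and the mug, jar and timer were not touched.

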